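# Stow a mould insert in the shuttered insert case

### The arm

A 6-joint arm with a two-finger parallel gripper is mounted at the origin on the work surface. World frame = base frame: x ahead of the robot, y to its left, z up, the work surface at z = 0. Lengths are in m, angles in rad, forces in N, time in s.
With the tool pointing down it reaches from about 0.35 to 0.925 m from the base axis. Payload 6.4 kg.
Tool frame: the origin (TCP) lies between the finger pads; the fingertips stand ahead of it and the grasp point (between the pads) lies 6 mm ahead of it (manip.finger_overhang is the z of the fingertips in the tool frame, in m); z points along the fingers, y is the line along which they close (so a half turn about z gives the same grasp; the last joint's range is limited). The gripper opens to 85 mm and grips with 20 to 120 N. Pads are 22 mm wide; open, the fingers measure 114 mm over their backs; the gripper's body (76 mm by 85 mm) begins 54 mm behind the grasp point. The pads swing forward as they close: fully open they stand 13 mm farther back than shut.
Start: joints at [-1.444, 0.245, 1.558, -0, 1.339, -0.174], TCP at [0.193, -0.621, 0.227] pointing down, gripper open.
Joint ranges: [-3.13, 3.13], [-1.02, 2.26], [0.13, 2.54], [-0.95, 4.09], [0.21, 2.88], [-2.74, 2.74]. Speed limits (rad/s): [2.57, 2.57, 3.14, 3.14, 3.14, 3.14].

### API

Orientations are given as [roll, pitch, yaw] about the fixed x, y, z axes, in that order (R = Rz(yaw) Ry(pitch) Rx(roll)).
In Python, from cell import telemetry, grab_frame, order, manip gives the robot as it stands.
- The arm moves only by the tool apply_moves, never from a script. Its argument "targets" is a list of rows, each an object with "hand": the closure, from -1 (fully open) to 1 (shut), so that 0 is half open; "travel": the shift along the tool's x, y, z in mm, a list of three; "rotation": the turn, a rotation vector about the tool's x, y, z in degrees, a list of three. A call has 1 to 10 rows; each row is the pose to reach, as a shift and turn from the pose commanded when the call began, along the tool's axes at that moment; what a row does not reach only later rows make up. A row lasts 1/10 s, in which the tool goes at most 50 mm and 8.59 degrees, less where a joint would pass 70% of its speed; a pose out of reach is approached as far as the arm can. A call with a gripper value outside its range is refused whole. The fingers move at their own pace and stop on an object; the grip force is fixed at half the most. Time passes only in rows, so rows that repeat a pose let the fingers close. It gives the time, the measured TCP pose, the force, the opening and the grip force at its end, in the units of the state.
- telemetry.state(): the state, without advancing time (a new reading comes with each control period).
- grab_frame(name): name is "scene" or "top" or "wrist"; returns a dict with "color" (480x640x3 uint8, red, green, blue), "z_map" (480x640 float32, m along the optical axis (not along the pixel's ray), 0 where there is no reading), "fx", "fy", "cx", "cy" (pixels), "D" ([k1, k2, p1, p2, k3] as OpenCV has them; the pictures are not rectified), "eye" and "orientation" of the camera in the world; the wrist camera has in their place "mount" (4x4, takes a point from camera to tool coordinates, whose origin is the TCP and whose axes are the flange's). Camera axes: x right, y down, z forward; pixel columns grow to the right and rows downward; lengths in m; the calibration is good to about 2 mm. A picture is of the moment at which its call begins: read the wrist's pose just before it.
- order.job_done(): hands the job in; it is judged then, once.
The state is a dict: "t": time; "qpos": joint angles; "joint_velocities": joint speeds; "joint_torque": joint torques, N m; "ee_pos": TCP position; "orientation": TCP orientation; "contact_force": force on the tool from outside, world axes, zero at the start; "moment": the same for the moment, N m; "opening": finger opening in m; "grip_force": force on a finger pad.
Only numpy, scipy, OpenCV 4.12 (cv2) and the standard library are available. Lean on these libraries where they do the work, as an engineer would, in place of code of your own. Each camera call takes 0.05 s, during which the arm holds its last target. There are 200 camera calls.

### The job

Slide the shutter of the sloping grey insert case to the left (as seen from the robot) until it clicks into its next stop, the middle one and no further, so that the right-hand bay is clear. Then take the short rectangular mould insert from the bench by its upright grip and, still holding it square to the sloping bay, set it down flat on the bay floor in the free gap at its upper end, nearest the robot, beside the pieces already packed there; do not drop it. Let go, leave the packed pieces in the bay and leave the other loose things on the bench where they are.

Things in the scene. Friction and masses are not known exactly. Their poses are not given: they have to be found in the camera images.
- shutter (a joint): travel of the shutter plate in m, growing to the left (+y of point bay), 0 to 0.184. Stops with a spring catch: 0 (plate over the right-hand bay), 0.092 (middle, both bays clear), 0.184 (over the left-hand bay). Starts between the first two. Friction 1.5 N; from 13 mm either side of a stop the catch first resists with up to 13 N, then draws it in: let go within 5 mm and it settles
- shutter_grip (a point): point inside the shutter's black upright handle tab, 22 mm above the plate's top face, 14 mm below the tab's top. Axes as point bay. Tab: 16 mm thick along y, 50 mm long along x. It stands 34 mm to the left (+y) of the centre of the aluminium plate, which is 92 mm along y, 120 mm along x, 4 mm thick
- bay (a point): centre of the floor of the case's right-hand bay. x points down the slope (away from the robot), y left along the case, z out of the bay square to its floor, leaning 25 deg from vertical away from the robot. The bay is 118 mm along x, 84 mm along y, 56 mm deep. Its free gap is the upper end: x from -59 to -8 mm over all 84 mm of y, centred at x = -33 mm, y = 0
- case: grey steel insert case, 142 x 284 mm, two bays with a solid land between, fixed on a stand, its deck sloping 25 deg down away from the robot. Origin on the bench under the case's middle, z up, x away from the robot. Heights square to the bay floor: deck 56 mm, plate 58 to 62, rails along the upper and lower edges 66, catch on the plate's lower edge 81 mm
- insert: the short rectangular mould insert to stow, bare aluminium: base 38 mm (x) by 70 mm (y) by 18 mm high, with an upright grip 30 mm (x) by 18 mm (y) on its middle, from 18 to 52 mm high; about 0.14 to 0.28 kg, stands upright on the bench. Origin: centre of the underside, z up through the grip
- long_insert: similar insert, too long for the gap: base 38 mm by 110 mm, same grip, origin under its centre; leave it
- round_insert: similar insert with a round base 70 mm across, same grip, origin under its centre; leave it
- bay_block: steel block 66 (x) by 38 (y) by 34 mm, loose, lying in the lower end of the bay, right side; origin at the centre of its underside
- bay_puck_a: steel puck, 33 mm across and 34 mm high, loose, in the lower left corner of the bay; origin at the centre of its underside
- bay_puck_b: steel puck like the other, just up the slope from it
- base_a: dark grey moulded round base, 156 mm across, 40 mm high with four lugs; bystander, origin at the underside
- base_b: another such moulded base
- tape_roll: blue ring of tape 90 mm across, 24 mm high, lying flat; bystander
Mind the look-alikes: they are no part of the job. Leave any pink or turquoise look-alike of the insert alone.

How it is judged:
On the way, in this order (a step that is already met when the one before it is completed fails the run):
1. the shutter has clicked into the middle stop (value of joint shutter between 0.086 and 0.098 m and velocity of joint shutter between -0.02 and 0.02 m/s), for 0.3 s.
2. the insert is set down in the free gap, flat on the bay floor (within 10 mm of it and 0.2 rad), while still held (x of insert in the frame of bay between -0.05 and -0.018 m and y of insert in the frame of bay between -0.015 and 0.015 m and z of insert in the frame of bay below 0.01 m and angle between the z axis of insert and the z axis of bay, either way round below 0.2 rad and contact force between the fingers and insert above 0.8 N), for 0.05 s.
At the end, for the whole second after the job is handed in: the shutter rests in the middle stop (within 6 mm), the short insert stands at rest in the free upper gap of the right-hand bay, flat on its floor (within 6 mm and 0.12 rad), released, and the three packed pieces still lie in the lower end of the bay on its floor (value of joint shutter between 0.086 and 0.098 m and x of insert in the frame of bay between -0.05 and -0.018 m and y of insert in the frame of bay between -0.015 and 0.015 m and z of insert in the frame of bay between -0.005 and 0.006 m and angle between the z axis of insert and the z axis of bay, either way round below 0.12 rad and linear speed of insert below 0.02 m/s and z of bay_block in the frame of bay between -0.005 and 0.012 m and x of bay_block in the frame of bay between -0.02 and 0.06 m and y of bay_block in the frame of bay between -0.045 and 0.045 m and z of bay_puck_a in the frame of bay between -0.005 and 0.012 m and x of bay_puck_a in the frame of bay between -0.02 and 0.06 m and y of bay_puck_a in the frame of bay between -0.045 and 0.045 m and z of bay_puck_b in the frame of bay between -0.005 and 0.012 m and x of bay_puck_b in the frame of bay between -0.02 and 0.06 m and y of bay_puck_b in the frame of bay between -0.045 and 0.045 m); the robot touches nothing.
It fails at once if another loose thing on the bench was moved more than 30 mm (distance of any of long_insert, round_insert, base_a, base_b, tape_roll from where it was at the start of the episode above 0.03 m).
It also fails if it takes over 61 s, if anything falls off the work surface, if the arm or the gripper's body presses on something with over 40 N, if the wrist force passes 120 N, or if a joint passes its speed limit or range.

## Working session

There is one attempt and no reset: what is moved stays moved. The work goes in short steps, Python scripts to look and compute and a tool call to move; the robot and the scene stay as the last step left them, time stands still between calls to the robot, and variables do not carry over. Pictures are saved under pics/ and viewed, at most 12 in all, crops included, and the job is handed in when it is done.

Besides the shell and the picture viewer there is one more tool, called in YAML: its name, and indented under it one key for each argument. apply_moves: Moves the arm, as the interface text tells. Its arguments: {"type":"object","properties":{"targets":{"type":"array","items":{"type":"object","properties":{"hand":{"type":"number"},"travel":{"type":"array","items":{"type":"number"}},"rotation":{"type":"array","items":{"type":"number"}}}}}},"required":["targets"]}

```bash
ls; mkdir -p pics
python3 - <<'E'
from cell import telemetry, grab_frame, manip
import cv2, numpy as np, pickle
print(telemetry.state()); print(manip.finger_overhang)
for n in ["scene","top"]:
    f=grab_frame(n); pickle.dump(f,open(n+".pkl","wb")); cv2.imwrite(f"pics/{n}0.png",f["color"][...,::-1])
    print(n,f["eye"],f["orientation"],f["fx"],f["D"])
E
```

```text
pics
{'t': 0.0, 'qpos': array([-1.44412351e+00,  2.45849163e-01,  1.55901771e+00, -2.46724608e-05,
        1.33869476e+00, -1.74092023e-01]), 'joint_velocities': array([ 0.00032049,  0.00165327, -0.00098184,  0.00123962, -0.00222584,
       -0.00042132]), 'joint_torque': array([ 1.72179571e-03, -4.29514432e+01, -3.26126933e+01, -1.34376437e-04,
        5.38182008e-03,  6.52402377e-06]), 'ee_pos': array([ 0.19249467, -0.62024753,  0.2258559 ]), 'orientation': array([-3.13964928e+00, -3.17416979e-04,  3.00770232e-01]), 'contact_force': array([-0.37929292, -0.15261212, -0.38037189]), 'moment': array([ 0.01569522, -0.00698762, -0.03070368]), 'grip_force': 0.0, 'opening': 0.08556145875185049}
0.025
scene [ 1.07940947 -0.53628016  1.31938453] [-2.55679272  0.00989552  0.85075589] 522.8628636497349 [-0.09121182  0.          0.          0.          0.        ]
top [ 0.35800555 -0.03795435  1.82627036] [-3.07267855  0.00370655 -1.56028794] 578.7605296366339 [0.02013913 0.         0.         0.         0.        ]
```

View pics/scene0.png

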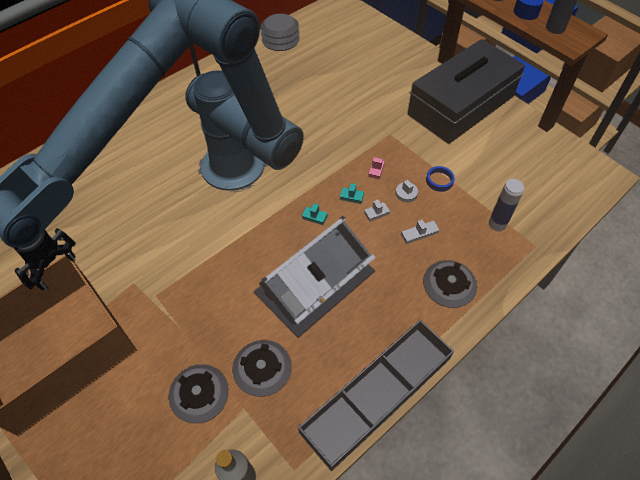

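View pics/top0.png

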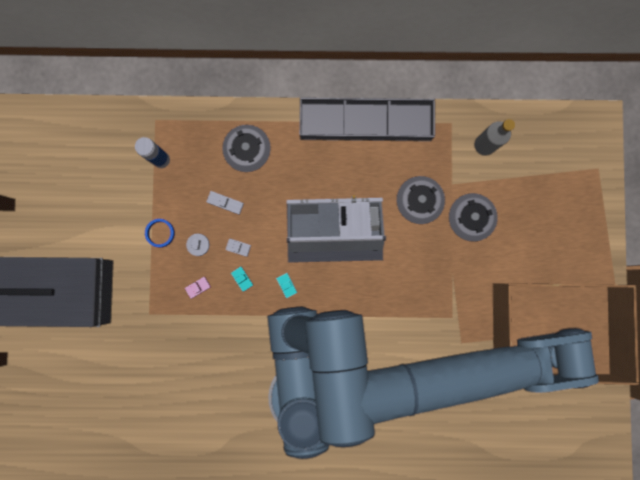

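The scene shows three bare-aluminium candidates in the top view: (238,247) with a short rectangular base, (225,202) with a long base, and (197,245) with a round base. The short one at (238,247) fits. The turquoise and pink pieces are decoys. The case is at about (335,228) and its tab at (344,216). I'll confirm this in one crop.

```bash
cat > h.py <<'E'
import numpy as np, cv2
from scipy.spatial.transform import Rotation as R
def cam(f,st=None):
    if "mount" in f:
        T=np.eye(4);T[:3,:3]=R.from_euler('xyz',st["orientation"]).as_matrix();T[:3,3]=st["ee_pos"];T=T@f["mount"]
        return T[:3,:3],T[:3,3]
    return R.from_euler('xyz',f["orientation"]).as_matrix(),np.array(f["eye"])
def rays(f,uv,st=None):
    K=np.array([[f["fx"],0,f["cx"]],[0,f["fy"],f["cy"]],[0,0,1]])
    p=cv2.undistortPoints(np.float64(uv).reshape(-1,1,2),K,np.float64(f["D"])).reshape(-1,2)
    Rm,e=cam(f,st); return np.c_[p,np.ones(len(p))]@Rm.T,e
def plane(f,uv,z,st=None):
    d,e=rays(f,uv,st); return e+d*((z-e[2])/d[:,2])[:,None]
def depth(f,uv,st=None):
    uv=np.array(uv,int); d,e=rays(f,uv,st); return e+d*f["z_map"][uv[:,1],uv[:,0]][:,None]
E
python3 - <<'E'
import pickle; from h import *
t=pickle.load(open("top.pkl","rb")); s=pickle.load(open("scene.pkl","rb"))
np.set_printoptions(precision=4,suppress=True)
print("insert top cam",plane(t,[(238,247)],.03)); print(depth(t,[(238,247),(238,300)]))
uv=[(288,201),(383,199),(382,237),(289,238),(344,216),(355,216),(310,225),(335,218)]
print(depth(t,uv))
a=cv2.resize(t["color"][175:275,180:400],None,fx=3.6,fy=3.6,interpolation=2)[:,:792]
b=cv2.resize(s["color"][190:350,240:440],None,fx=1.5,fy=1.5,interpolation=2)
b=np.pad(b,((0,0),(0,792-b.shape[1]),(0,0)))
cv2.imwrite("pics/crop.png",np.vstack([a,b])[:600,:,::-1])
E
```

```text
insert top cam [[0.4622 0.2183 0.03  ]]
[[ 0.4606  0.2144  0.0572]
 [ 0.2971  0.2197 -0.0036]]
[[ 0.6002  0.0616  0.0852]
 [ 0.6208 -0.2348  0.004 ]
 [ 0.4885 -0.2163  0.1518]
 [ 0.4831  0.0536  0.1483]
 [ 0.5495 -0.106   0.1435]
 [ 0.554  -0.1403  0.1075]
 [ 0.5313 -0.0052  0.0498]
 [ 0.5474 -0.0806  0.1076]]
```

View pics/crop.png

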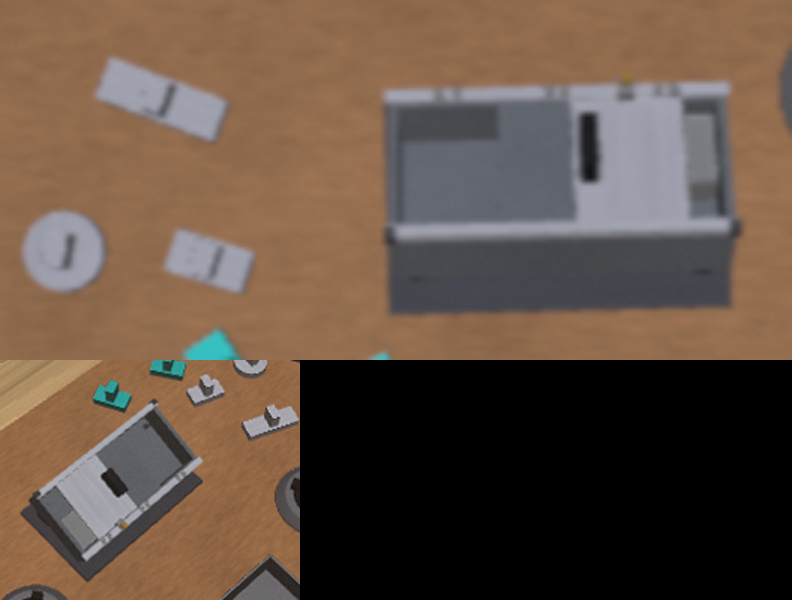

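The crop confirms it: the short two-ended base at crop (208,260), which is top (238,247), is the insert. The long one at crop (163,98) and the round one at (63,250) stay. The tab is at crop (589,147), and a block is visible in the right bay at crop (700,150).

```bash
cat >> h.py <<'E'
def go(st,pos,rpy):
    A=R.from_euler('xyz',st["orientation"]);B=R.from_euler('xyz',rpy)
    print("travel mm",(A.inv().apply(np.array(pos)-st["ee_pos"])*1000).round(1),"rot deg",np.degrees((A.inv()*B).as_rotvec()).round(2))
E
python3 - <<'E'
from h import *; from cell import telemetry, grab_frame
st=telemetry.state(); f=grab_frame("wrist"); print(np.array(f["mount"]).round(3),f["fx"])
go(st,[.20,-.62,.42],st["orientation"])
go(st,[.60,-.106,.36],[np.pi,np.radians(25),0])
E
```

```text
[[-0.    -0.959 -0.284  0.073]
 [ 1.    -0.001  0.001 -0.   ]
 [-0.001 -0.284  0.959 -0.147]
 [ 0.     0.     0.     1.   ]] 392.9792678102478
travel mm [   7.3    1.6 -194. ] rot deg [0. 0. 0.]
travel mm [ 541.6 -370.7 -133.2] rot deg [  3.66 -24.81  16.98]
```

apply_moves:
  targets:
    - {"hand":-1,"travel":[0,0,-45],"rotation":[0,0,0]}
    - {"hand":-1,"travel":[0,0,-90],"rotation":[0,0,0]}
    - {"hand":-1,"travel":[30,-20,-120],"rotation":[0,0,0]}
    - {"hand":-1,"travel":[65,-45,-133],"rotation":[0,0,0]}
    - {"hand":-1,"travel":[100,-70,-133],"rotation":[0,0,0]}
    - {"hand":-1,"travel":[135,-95,-133],"rotation":[0,0,0]}
    - {"hand":-1,"travel":[170,-120,-133],"rotation":[0,0,0]}
    - {"hand":-1,"travel":[205,-145,-133],"rotation":[0,0,0]}
    - {"hand":-1,"travel":[240,-170,-133],"rotation":[0,0,0]}
    - {"hand":-1,"travel":[275,-190,-133],"rotation":[0,0,0]}

```text
t: 1.15
ee_pos: [0.3996, -0.356, 0.3599]
orientation: [-3.141, -0.0, 0.301]
contact_force: [-0.0, -0.9, -0.2]
opening: 0.0855
grip_force: 0.0
```

apply_moves:
  targets:
    - {"hand":-1,"travel":[35,-23,0],"rotation":[0.4,-3,2]}
    - {"hand":-1,"travel":[70,-46,0],"rotation":[0.8,-6,4]}
    - {"hand":-1,"travel":[105,-70,0],"rotation":[1.2,-9,6]}
    - {"hand":-1,"travel":[140,-95,0],"rotation":[1.6,-12,8]}
    - {"hand":-1,"travel":[175,-120,0],"rotation":[2.2,-15,10]}
    - {"hand":-1,"travel":[210,-145,0],"rotation":[2.8,-18,12.5]}
    - {"hand":-1,"travel":[245,-168,0],"rotation":[3.2,-21,14.5]}
    - {"hand":-1,"travel":[266,-181,0],"rotation":[3.66,-24.8,17]}
    - {"hand":-1,"travel":[266,-181,0],"rotation":[3.66,-24.8,17]}
    - {"hand":-1,"travel":[266,-181,0],"rotation":[3.66,-24.8,17]}

```text
t: 2.15
ee_pos: [0.5995, -0.106, 0.3589]
orientation: [3.14, 0.437, 0.0]
contact_force: [-0.6, 0.1, -0.0]
opening: 0.0854
grip_force: 0.0
```

Run:
```python
from h import *; from cell import telemetry, grab_frame; import pickle
st=telemetry.state(); f=grab_frame("wrist"); pickle.dump((st,f),open("w1.pkl","wb"))
print(st["t"],st["ee_pos"],st["orientation"])
cv2.imwrite("pics/w1.png",f["color"][...,::-1])
```

```text
2.15 [ 0.59948798 -0.10597238  0.35888792] [3.14005416e+00 4.37340452e-01 2.66293599e-04]
```

View pics/w1.png

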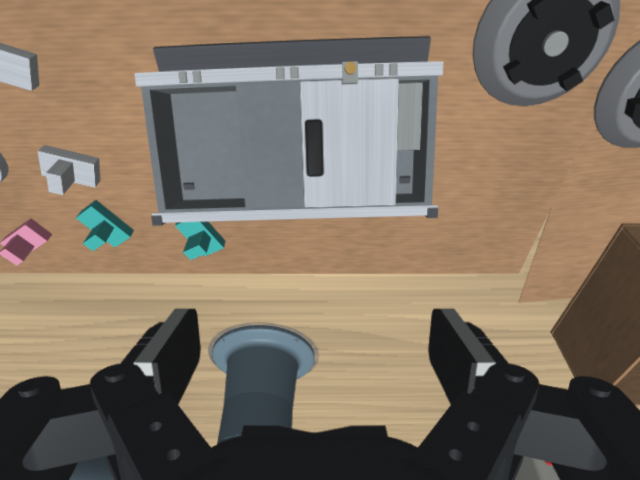

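The wrist view shows the case with its rails' ends at (157,220), (433,212), (137,79) and (442,68). The plate spans u 302–398 and the tab top is around (315,148). The case is yawed slightly.

```bash
cat > m1.py <<'E'
from h import *; import pickle
np.set_printoptions(precision=4,suppress=True)
st,f=pickle.load(open("w1.pkl","rb"))
g=np.array([(u,v) for u in range(330,390,3) for v in range(95,190,3)])
P=depth(f,g,st); c=P.mean(0); n=np.linalg.svd(P-c)[2][2]; n*=np.sign(n[2]); print("plate",c,n,"tilt",np.degrees(np.arccos(n[2])),"yaw",np.degrees(np.arctan2(n[1],n[0])),"rms",np.std((P-c)@n))
def on(uv,h):
    d,e=rays(f,uv,st); return e+d*(((c+n*h-e)@n)/(d@n))[:,None]
rail=on([(157,220),(433,212),(137,79),(442,68)],.004); print("rail corners",rail,"mid",rail.mean(0))
yaw=np.arctan2(*(-(rail[0]-rail[1])[[0,1]]*[1,-1])) ; print("len",np.linalg.norm(rail[0]-rail[1]),np.linalg.norm(rail[2]-rail[3]),np.linalg.norm(rail[0]-rail[2]))
for a,b in ((0,1),(2,3)):
    d=rail[a]-rail[b]; print("y-axis yaw",np.degrees(np.arctan2(-d[0],d[1])))
m=(f["color"].max(2)<45).astype(np.uint8); m[:,:300]=0;m[:,330:]=0;m[:110]=0;m[185:]=0
cn=max(cv2.findContours(m,0,2)[0],key=cv2.contourArea); rr=cv2.minAreaRect(cn); print(rr)
bx=on(cv2.boxPoints(rr),.036); print("tab top",bx,bx.mean(0))
print("plate edges",on([(302,148),(398,148)],0))
E
python3 m1.py
```

```text
plate [ 0.5501 -0.1492  0.1152] [ 0.1008 -0.988   0.1166] tilt 83.30201153069939 yaw -84.17422366529068 rms 0.016611586193183443
rail corners [[ 0.7149 -0.0975  0.4455]
 [ 0.7727 -0.0826  0.5213]
 [ 0.7211 -0.0972  0.4425]
 [ 0.7483 -0.0843  0.5283]] mid [ 0.7392 -0.0904  0.4844]
len 0.09645256647018885 0.09090850959924493 0.006857633755722518
y-axis yaw 104.41153293561507
y-axis yaw 115.40476979808344
((313.8414306640625, 143.69410705566406), (47.16740417480469, 14.945364952087402), 87.61405944824219)
tab top [[ 0.7789 -0.1079  0.5761]
 [ 0.793  -0.1027  0.6079]
 [ 0.8099 -0.1018  0.6007]
 [ 0.7917 -0.1074  0.5696]] [ 0.7934 -0.105   0.5886]
plate edges [[ 0.6876 -0.1032  0.3863]
 [ 0.8491 -0.0508  0.6908]]
```

```bash
sed -i 's/^P=depth.*$/P=depth(f,g,st); zz=f["z_map"][g[:,1],g[:,0]]; P=P[zz>0]\nyw=np.radians(2.0); n=R.from_euler("xyz",[0,np.radians(25),yw]).apply([0,0,1]); h=P@n; k=abs(h-np.median(h))<.01; print(len(P),k.sum(),h[k].std()); P=P[k]; c=P.mean(0)\nn2=np.linalg.svd(P-c)[2][2]; n2*=np.sign(n2[2]); print("fit",n2,n,c)/' m1.py; python3 m1.py
```

```text
636 636 0.0007709620286528095
fit [0.4213 0.0141 0.9068] [0.4224 0.0147 0.9063] [ 0.549  -0.1495  0.113 ]
rail corners [[ 0.4797  0.0545  0.1464]
 [ 0.4895 -0.2261  0.1464]
 [ 0.6024  0.0591  0.0892]
 [ 0.6117 -0.2238  0.0894]] mid [ 0.5458 -0.0841  0.1179]
len 0.2807673719027401 0.28298172853881703 0.13546162133036366
y-axis yaw 2.00046709501201
y-axis yaw 1.889263284385643
((313.8414306640625, 143.69410705566406), (47.16740417480469, 14.945364952087402), 87.61405944824219)
tab top [[ 0.5816 -0.0989  0.1367]
 [ 0.5822 -0.1118  0.1367]
 [ 0.5455 -0.1137  0.1538]
 [ 0.5449 -0.1004  0.1539]] [ 0.5635 -0.1062  0.1453]
plate edges [[ 0.5435 -0.0947  0.1147]
 [ 0.5442 -0.1881  0.1159]]
```

```bash
cat >> m1.py <<'E'
print('----')
yw=np.radians(1.95); B=R.from_euler("xyz",[0,np.radians(25),yw]); n=B.apply([0,0,1])
tt=on([(314.8,148)],.036)[0]; mid=rail.mean(0)
bay=mid-B.apply([0,.092,.066]); print("bay",bay,"tab in bay",B.inv().apply(tt-bay),"mid plate",B.inv().apply(on([(302,148),(398,148)],0)-bay))
rpy=(B*R.from_euler('x',np.pi)).as_euler('xyz'); print(rpy)
go(st,tt+n*.06,rpy); go(st,tt-n*.003,rpy)
pickle.dump((bay,B.as_matrix()),open("bay.pkl","wb"))
E
python3 m1.py | sed -n '/----/,$p'
```

```text
----
bay [ 0.5211 -0.177   0.058 ] tab in bay [0.0003 0.0686 0.098 ] mid plate [[-0.0011  0.0815  0.062 ]
 [-0.0038 -0.0119  0.062 ]]
[3.1416 0.4363 0.034 ]
travel mm [ 54.4  -0.  148.7] rot deg [-0.73  0.06 -1.75]
travel mm [ 54.5   0.8 211.7] rot deg [-0.73  0.06 -1.75]
```

apply_moves:
  targets:
    - {"hand":-1,"travel":[20,0,40],"rotation":[-0.7,0,-1.75]}
    - {"hand":-1,"travel":[40,0,80],"rotation":[-0.7,0,-1.75]}
    - {"hand":-1,"travel":[54.5,0,120],"rotation":[-0.7,0,-1.75]}
    - {"hand":-1,"travel":[54.5,0.5,150],"rotation":[-0.7,0,-1.75]}
    - {"hand":-1,"travel":[54.5,0.8,175],"rotation":[-0.7,0,-1.75]}
    - {"hand":-1,"travel":[54.5,0.8,195],"rotation":[-0.7,0,-1.75]}
    - {"hand":-1,"travel":[54.5,0.8,206],"rotation":[-0.7,0,-1.75]}
    - {"hand":-1,"travel":[54.5,0.8,211],"rotation":[-0.7,0,-1.75]}
    - {"hand":-1,"travel":[54.5,0.8,211],"rotation":[-0.7,0,-1.75]}
    - {"hand":-1,"travel":[54.5,0.8,211],"rotation":[-0.7,0,-1.75]}

```text
t: 3.2
ee_pos: [0.5605, -0.1078, 0.147]
orientation: [3.141, 0.434, 0.032]
contact_force: [0.4, -0.3, 0.3]
opening: 0.0856
grip_force: 0.0
```

apply_moves:
  targets:
    - {"hand":1,"travel":[0,0,0],"rotation":[0,0,0]}
    - {"hand":1,"travel":[0,0,0],"rotation":[0,0,0]}
    - {"hand":1,"travel":[0,0,0],"rotation":[0,0,0]}
    - {"hand":1,"travel":[0,0,0],"rotation":[0,0,0]}
    - {"hand":1,"travel":[0,0,0],"rotation":[0,0,0]}
    - {"hand":1,"travel":[0,0,0],"rotation":[0,0,0]}
    - {"hand":1,"travel":[0,0,0],"rotation":[0,0,0]}
    - {"hand":1,"travel":[0,0,0],"rotation":[0,0,0]}

```text
t: 4.0
ee_pos: [0.5597, -0.1073, 0.1457]
orientation: [-3.142, 0.436, 0.033]
contact_force: [-0.0, -0.4, -0.4]
opening: -0.0002
grip_force: 0.0
```

The fingers closed on nothing. I'll look.

Run:
```python
from h import *; from cell import telemetry, grab_frame; import pickle
st=telemetry.state(); f=grab_frame("wrist"); s=grab_frame("scene"); pickle.dump((st,f),open("w2.pkl","wb"))
print(st["t"],st["ee_pos"],st["orientation"],st["opening"])
a=f["color"]; b=cv2.resize(s["color"][180:360,220:460],(640,480))
cv2.imwrite("pics/w2.png",cv2.resize(np.hstack([a,b]),(800,300),interpolation=cv2.INTER_AREA)[...,::-1])
```

```text
4.0 [ 0.55969386 -0.10734454  0.14571086] [-3.14150466  0.43594573  0.0326241 ] -0.00022486666838822348
```

View pics/w2.png

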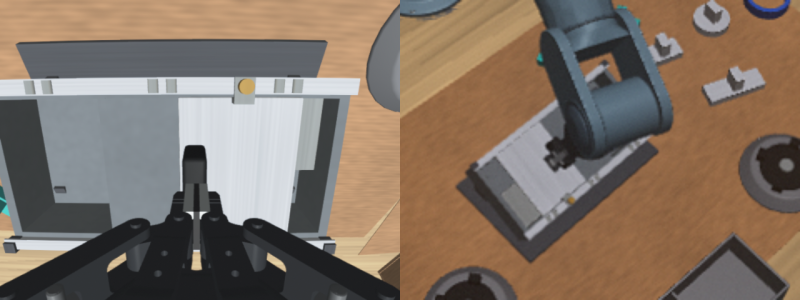

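Run:
```python
from h import *; import pickle
np.set_printoptions(precision=4,suppress=True)
st,f=pickle.load(open("w2.pkl","rb")); bay,B=pickle.load(open("bay.pkl","rb"))
for uv in [(314,v) for v in range(225,361,9)]+[(400,200),(400,280),(200,200)]:
    print(uv,f["z_map"][uv[1],uv[0]],((depth(f,[uv],st)-bay)@B)[0],f["color"][uv[1],uv[0]])
print("tcp in bay",(st["ee_pos"]-bay)@B)
```

```text
(314, 225) 0.18661559 [0.0277 0.0684 0.0625] [213 218 224]
(314, 234) 0.18030363 [0.0253 0.0684 0.0698] [21 21 23]
(314, 243) 0.1665192 [0.0252 0.0684 0.0842] [22 23 24]
(314, 252) 0.15557766 [0.0249 0.0684 0.0957] [26 26 28]
(314, 261) 0.15447856 [0.0218 0.0684 0.0977] [67 69 71]
(314, 270) 0.15623145 [0.0178 0.0684 0.0971] [67 69 70]
(314, 279) 0.15531513 [0.0147 0.0684 0.099 ] [67 69 70]
(314, 288) 0.1564225 [0.0109 0.0684 0.099 ] [66 68 69]
(314, 297) 0.14714547 [0.0113 0.0684 0.1085] [27 27 28]
(314, 306) 0.13939965 [0.0115 0.0684 0.1165] [27 26 28]
(314, 315) 0.1328744 [0.0114 0.0684 0.1234] [27 26 28]
(314, 324) 0.12579101 [0.0119 0.0684 0.1306] [28 27 29]
(314, 333) 0.120684154 [0.0117 0.0684 0.136 ] [28 27 29]
(314, 342) 0.0 [0.0725 0.0682 0.2439] [83 84 85]
(314, 351) 0.11985572 [0.0068 0.0684 0.1383] [83 84 85]
(314, 360) 0.12038863 [0.0038 0.0684 0.1386] [83 84 85]
(400, 200) 0.18313448 [0.0397 0.0282 0.0626] [215 220 225]
(400, 280) 0.19531976 [-0.0007  0.0256  0.0618] [216 221 226]
(200, 200) 0.18958288 [0.0387 0.1236 0.0562] [133 141 148]
tcp in bay [0.0001 0.0683 0.0968]
```

Run:
```python
import pickle,cv2
st,f=pickle.load(open("w2.pkl","rb"))
cv2.imwrite("pics/w2c.png",cv2.resize(f["color"][220:400,220:410],None,fx=3.2,fy=3.2)[...,::-1])
```

```text
(no output)
```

View pics/w2c.png

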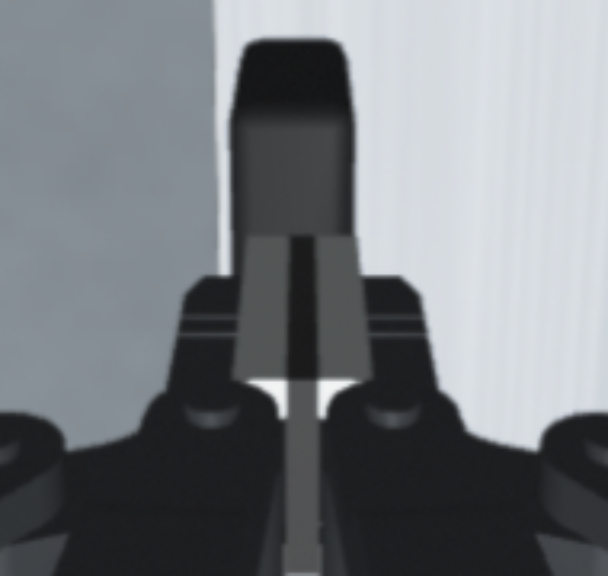

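The crop shows the grey pads meeting above the tab's top, with the tips at crop v≈235. So the fingertips sit farther back than I assumed. I'll check the tool data.

Run:
```python
from h import *; import pickle
from cell import manip
print({k:getattr(manip,k) for k in dir(manip) if k[0]!='_'})
np.set_printoptions(precision=4,suppress=True)
st,f=pickle.load(open("w2.pkl","rb")); T=np.array(f["mount"])
st0=dict(st); st0["ee_pos"]=np.zeros(3); st0["orientation"]=np.zeros(3)
for v in (292,294,296,298,310,330): print(v,depth(f,[(302,v),(326,v)],st0))
```

```text
{'IKError': <class 'cell.IKError'>, 'finger_overhang': 0.025}
292 [[ 0.0092 -0.0049 -0.0024]
 [ 0.0088  0.0047 -0.0016]]
294 [[ 0.0114 -0.0047 -0.0092]
 [ 0.0115  0.0044 -0.0095]]
296 [[ 0.0116 -0.0046 -0.0116]
 [ 0.0113  0.0044 -0.0109]]
298 [[ 0.0116 -0.0046 -0.0133]
 [ 0.0114  0.0043 -0.0129]]
310 [[ 0.0113 -0.0043 -0.0227]
 [ 0.0114  0.004  -0.023 ]]
330 [[ 0.0112 -0.0039 -0.0366]
 [ 0.0111  0.0036 -0.0365]]
```

Run:
```python
from h import *; import pickle
np.set_printoptions(precision=4,suppress=True)
st,f=pickle.load(open("w1.pkl","rb"))
st0=dict(st); st0["ee_pos"]=np.zeros(3); st0["orientation"]=np.zeros(3)
for uv in [(195,312),(190,320),(180,335),(193,345),(160,360),(435,312),(440,320),(450,335),(436,345)]: print(uv,f["z_map"][uv[1],uv[0]],depth(f,[uv],st0)[0])
```

```text
(195, 312) 0.13963082 [ 0.0092 -0.0427 -0.0202]
(190, 320) 0.13413438 [ 0.009  -0.0427 -0.0259]
(180, 335) 0.12266985 [ 0.0099 -0.0423 -0.0376]
(193, 345) 0.13705947 [-0.0008 -0.0427 -0.0258]
(160, 360) 0.10866238 [ 0.0103 -0.0432 -0.0521]
(435, 312) 0.13935918 [ 0.0092  0.043  -0.0205]
(440, 320) 0.13243875 [ 0.0098  0.0426 -0.0275]
(450, 335) 0.121554844 [ 0.0104  0.0422 -0.0387]
(436, 345) 0.13795212 [-0.0014  0.043  -0.0251]
```

The fingertips are at tool z ≈ −8 mm when shut and −20 mm when open, about 33 mm behind the stated value. The top camera agrees with the wrist camera on the case, so I'll open and go 32 mm deeper.

apply_moves:
  targets:
    - {"hand":-1,"travel":[0,0,0],"rotation":[0,0,0]}
    - {"hand":-1,"travel":[0,0,0],"rotation":[0,0,0]}
    - {"hand":-1,"travel":[0,0,0],"rotation":[0,0,0]}
    - {"hand":-1,"travel":[0,0,0],"rotation":[0,0,0]}
    - {"hand":-1,"travel":[0,0,8],"rotation":[0,0,0]}
    - {"hand":-1,"travel":[0,0,16],"rotation":[0,0,0]}
    - {"hand":-1,"travel":[0,0,24],"rotation":[0,0,0]}
    - {"hand":-1,"travel":[0,0,32],"rotation":[0,0,0]}
    - {"hand":-1,"travel":[0,0,32],"rotation":[0,0,0]}

```text
t: 5.0
ee_pos: [0.5447, -0.1074, 0.115]
orientation: [-3.14, 0.439, 0.033]
contact_force: [0.7, 1.0, 0.0]
opening: 0.0853
grip_force: 0.0
```

apply_moves:
  targets:
    - {"hand":1,"travel":[0,0,0],"rotation":[0,0,0]}
    - {"hand":1,"travel":[0,0,0],"rotation":[0,0,0]}
    - {"hand":1,"travel":[0,0,0],"rotation":[0,0,0]}
    - {"hand":1,"travel":[0,0,0],"rotation":[0,0,0]}
    - {"hand":1,"travel":[0,0,0],"rotation":[0,0,0]}
    - {"hand":1,"travel":[0,0,0],"rotation":[0,0,0]}
    - {"hand":1,"travel":[0,0,0],"rotation":[0,0,0]}

```text
t: 5.7
ee_pos: [0.5465, -0.1078, 0.1171]
orientation: [3.142, 0.435, 0.033]
contact_force: [0.4, 1.0, 3.4]
opening: 0.0152
grip_force: 59.9
```

apply_moves:
  targets:
    - {"hand":1,"travel":[0,-5,0],"rotation":[0,0,0]}
    - {"hand":1,"travel":[0,-12,0],"rotation":[0,0,0]}
    - {"hand":1,"travel":[0,-20,0],"rotation":[0,0,0]}
    - {"hand":1,"travel":[0,-28,0],"rotation":[0,0,0]}
    - {"hand":1,"travel":[0,-36,0],"rotation":[0,0,0]}
    - {"hand":1,"travel":[0,-43,0],"rotation":[0,0,0]}
    - {"hand":1,"travel":[0,-49,0],"rotation":[0,0,0]}
    - {"hand":1,"travel":[0,-54,0],"rotation":[0,0,0]}
    - {"hand":1,"travel":[0,-57,0],"rotation":[0,0,0]}
    - {"hand":1,"travel":[0,-57,0],"rotation":[0,0,0]}

```text
t: 6.7
ee_pos: [0.5445, -0.0496, 0.1171]
orientation: [-3.14, 0.436, 0.033]
contact_force: [1.3, 1.8, 5.8]
opening: 0.0151
grip_force: 60.9
```

apply_moves:
  targets:
    - {"hand":1,"travel":[0,0,0],"rotation":[0,0,0]}
    - {"hand":1,"travel":[0,0,0],"rotation":[0,0,0]}
    - {"hand":1,"travel":[0,0,0],"rotation":[0,0,0]}
    - {"hand":1,"travel":[0,0,0],"rotation":[0,0,0]}
    - {"hand":1,"travel":[0,0,0],"rotation":[0,0,0]}

```text
t: 7.2
ee_pos: [0.5445, -0.0496, 0.1171]
orientation: [-3.14, 0.436, 0.033]
contact_force: [0.4, 1.6, 6.2]
opening: 0.0146
grip_force: 60.9
```

Run:
```python
from h import *; from cell import telemetry; import pickle
st=telemetry.state(); bay,B=pickle.load(open("bay.pkl","rb")); print(((st["ee_pos"]-bay)@B).round(4),(st["contact_force"]@B).round(2),st["opening"])
```

```text
[1.000e-04 1.265e-01 6.520e-02] [-2.23  1.54  5.82] 0.014636659029244535
```

apply_moves:
  targets:
    - {"hand":-1,"travel":[0,0,0],"rotation":[0,0,0]}
    - {"hand":-1,"travel":[0,0,0],"rotation":[0,0,0]}
    - {"hand":-1,"travel":[0,0,0],"rotation":[0,0,0]}
    - {"hand":-1,"travel":[0,0,0],"rotation":[0,0,0]}
    - {"hand":-1,"travel":[0,0,0],"rotation":[0,0,0]}
    - {"hand":-1,"travel":[0,10,-40],"rotation":[0,0,0]}
    - {"hand":-1,"travel":[0,40,-80],"rotation":[0,0,0]}
    - {"hand":-1,"travel":[0,75,-110],"rotation":[0,0,0]}
    - {"hand":-1,"travel":[0,110,-130],"rotation":[0,0,0]}
    - {"hand":-1,"travel":[0,110,-130],"rotation":[0,0,0]}

```text
t: 8.2
ee_pos: [0.6047, -0.1634, 0.2381]
orientation: [3.137, 0.429, 0.026]
contact_force: [-0.8, 0.5, 0.3]
opening: 0.0855
grip_force: 0.0
```

apply_moves:
  targets:
    - {"hand":-1,"travel":[0,0,0],"rotation":[0,0,0]}
    - {"hand":-1,"travel":[0,0,0],"rotation":[0,0,0]}
    - {"hand":-1,"travel":[0,0,0],"rotation":[0,0,0]}

```text
t: 8.5
ee_pos: [0.6021, -0.1577, 0.2333]
orientation: [-3.14, 0.438, 0.034]
contact_force: [-0.9, -0.1, 0.2]
opening: 0.0856
grip_force: 0.0
```

Run:
```python
from h import *; from cell import telemetry, grab_frame; import pickle
st=telemetry.state(); f=grab_frame("wrist"); pickle.dump((st,f),open("w3.pkl","wb"))
print(st["t"],st["ee_pos"],st["orientation"])
cv2.imwrite("pics/w3.png",f["color"][...,::-1])
```

```text
8.5 [ 0.60206424 -0.15766328  0.23326846] [-3.14021032  0.43825097  0.03438714]
```

View pics/w3.png

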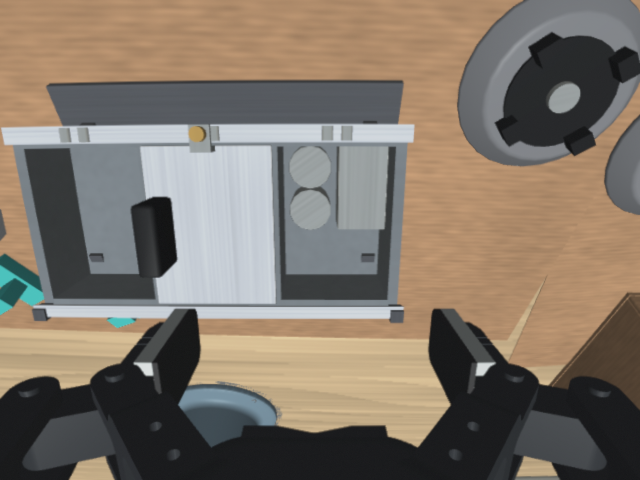

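The shutter is at mid-stop and the right bay is clear. The pucks are at (311,167) and (311,209), the block at (362,187), and the free gap lies below them. The floor's near corners are at about (285,275) and (378,275).

Run:
```python
from h import *; import pickle
np.set_printoptions(precision=4,suppress=True)
st,f=pickle.load(open("w3.pkl","rb")); bay,B=pickle.load(open("bay.pkl","rb"))
q=lambda uv:(depth(f,uv,st)-bay)@B
print("floor",np.median(q([(u,v) for u in range(295,355,4) for v in range(240,270,4)]),0))
def on(uv,h):
    d,e=rays(f,uv,st); n=B[:,2]; return (e+d*(((bay+n*h-e)@n)/(d@n))[:,None]-bay)@B
print("floor corners",on([(285,275),(378,275)],0))
for r,rng in (("row v=255",[(u,255) for u in range(270,410,3)]),("col u=330",[(330,v) for v in range(215,325,3)])):
    print(r); print(np.c_[np.array(rng)[:,0 if r[0]=='r' else 1],q(rng)][:, [0,1,2,3]].round(3).tolist())
print("puck tops",on([(311,167),(311,209)],.034),"block",on([(340,230),(385,230),(385,148)],.034))
print("plate edges",on([(148,225),(275,225)],.062))
```

```text
floor [-0.0393  0.0086 -0.0001]
floor corners [[-0.0599  0.0437  0.    ]
 [-0.06   -0.0425  0.    ]]
row v=255
[[270.0, -0.02, 0.05, 0.062], [273.0, -0.02, 0.047, 0.061], [276.0, -0.022, 0.046, 0.056], [279.0, -0.022, 0.044, 0.055], [282.0, -0.027, 0.043, 0.039], [285.0, -0.038, 0.043, 0.009], [288.0, -0.04, 0.041, 0.0], [291.0, -0.04, 0.038, 0.001], [294.0, -0.04, 0.035, 0.001], [297.0, -0.04, 0.032, 0.0], [300.0, -0.041, 0.03, -0.001], [303.0, -0.04, 0.027, 0.001], [306.0, -0.041, 0.024, -0.001], [309.0, -0.04, 0.021, 0.001], [312.0, -0.04, 0.019, -0.0], [315.0, -0.041, 0.016, -0.001], [318.0, -0.04, 0.013, -0.0], [321.0, -0.041, 0.01, -0.002], [324.0, -0.04, 0.008, -0.0], [327.0, -0.04, 0.005, 0.001], [330.0, -0.041, 0.002, -0.001], [333.0, -0.04, -0.0, 0.0], [336.0, -0.041, -0.003, -0.001], [339.0, -0.04, -0.006, 0.0], [342.0, -0.041, -0.009, -0.0], [345.0, -0.04, -0.011, 0.0], [348.0, -0.041, -0.014, -0.0], [351.0, -0.04, -0.017, 0.001], [354.0, -0.041, -0.02, -0.0], [357.0, -0.04, -0.022, 0.001], [360.0, -0.04, -0.025, 0.0], [363.0, -0.039, -0.027, 0.003], [366.0, -0.039, -0.03
[... 1114 characters left out ...]
, -0.059, 0.002, 0.01], [281.0, -0.059, 0.003, 0.017], [284.0, -0.059, 0.003, 0.024], [287.0, -0.058, 0.003, 0.033], [290.0, -0.058, 0.003, 0.038], [293.0, -0.059, 0.004, 0.043], [296.0, -0.059, 0.004, 0.048], [299.0, -0.059, 0.004, 0.054], [302.0, -0.061, 0.004, 0.055], [305.0, -0.064, 0.004, 0.056], [308.0, -0.062, 0.004, 0.065], [311.0, -0.064, 0.004, 0.065], [314.0, -0.066, 0.004, 0.066], [317.0, -0.069, 0.004, 0.066], [320.0, -0.184, -0.005, -0.149], [323.0, -0.191, -0.005, -0.152]]
puck tops [[0.0423 0.0191 0.034 ]
 [0.0093 0.0192 0.034 ]] block [[-0.0079 -0.0042  0.034 ]
 [-0.0079 -0.0405  0.034 ]
 [ 0.0567 -0.0373  0.034 ]]
plate edges [[0.0034 0.1388 0.062 ]
 [0.0033 0.0452 0.062 ]]
```

Run:
```python
from h import *; from cell import telemetry
go(telemetry.state(),[.462,.216,.22],[np.pi,0,-.26])
```

```text
travel mm [-109.5 -378.3   66.6] rot deg [ 3.63 24.92 16.58]
```

apply_moves:
  targets:
    - {"hand":-1,"travel":[-5,-30,-20],"rotation":[0,0,0]}
    - {"hand":-1,"travel":[-20,-70,-20],"rotation":[0.5,3,2]}
    - {"hand":-1,"travel":[-30,-110,-10],"rotation":[1,7,4.5]}
    - {"hand":-1,"travel":[-40,-150,0],"rotation":[1.5,10,7]}
    - {"hand":-1,"travel":[-55,-190,15],"rotation":[2,13.5,9]}
    - {"hand":-1,"travel":[-68,-230,30],"rotation":[2.5,17,11.5]}
    - {"hand":-1,"travel":[-80,-270,45],"rotation":[3,20.5,13.5]}
    - {"hand":-1,"travel":[-92,-310,55],"rotation":[3.6,24.9,16.6]}
    - {"hand":-1,"travel":[-103,-350,62],"rotation":[3.6,24.9,16.6]}
    - {"hand":-1,"travel":[-109.5,-378,66.6],"rotation":[3.6,24.9,16.6]}

```text
t: 9.55
ee_pos: [0.4606, 0.2171, 0.22]
orientation: [3.141, -0.001, -0.259]
contact_force: [1.0, -0.7, 0.8]
opening: 0.085
grip_force: 0.0
```

apply_moves:
  targets:
    - {"hand":-1,"travel":[0,0,0],"rotation":[0,0,0]}
    - {"hand":-1,"travel":[0,0,0],"rotation":[0,0,0]}
    - {"hand":-1,"travel":[0,0,0],"rotation":[0,0,0]}

```text
t: 9.85
ee_pos: [0.4632, 0.2142, 0.2203]
orientation: [3.14, -0.002, -0.262]
contact_force: [0.1, -0.3, 0.8]
opening: 0.0855
grip_force: 0.0
```

Run:
```python
from h import *; from cell import telemetry, grab_frame; import pickle
st=telemetry.state(); f=grab_frame("wrist"); pickle.dump((st,f),open("w4.pkl","wb"))
print(st["t"],st["ee_pos"],st["orientation"])
cv2.imwrite("pics/w4.png",f["color"][...,::-1])
```

```text
9.85 [0.46324897 0.21418735 0.22028349] [ 3.14027197e+00 -1.85331855e-03 -2.61973632e-01]
```

View pics/w4.png

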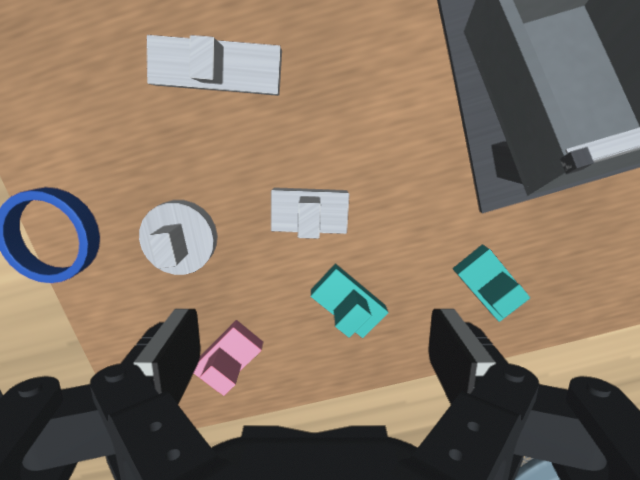

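The short insert is at (310,213), with its base spanning about u 271–348 and its grip top near (309,218). A turquoise decoy stands clear at (348,300).

Run:
```python
from h import *; import pickle
np.set_printoptions(precision=4,suppress=True)
st,f=pickle.load(open("w4.pkl","rb"))
g=np.array([(u,v) for v in range(180,245) for u in range(262,358)]); P=depth(f,g,st)
for nm,lo,hi in (("base",.012,.024),("grip",.046,.058)):
    m=(P[:,2]>lo)&(P[:,2]<hi); pts=P[m]; img=np.zeros((480,640),np.uint8); gg=g[m]; img[gg[:,1],gg[:,0]]=255
    img=cv2.morphologyEx(img,cv2.MORPH_OPEN,np.ones((3,3)))
    c=max(cv2.findContours(img,0,2)[0],key=cv2.contourArea); zt=.018 if nm=="base" else .052
    W=plane(f,c.reshape(-1,2),zt,st)[:,:2]; r=cv2.minAreaRect((W*1000).astype(np.float32)); b=cv2.boxPoints(r)
    e=max((b[1]-b[0],b[2]-b[1]),key=np.linalg.norm)
    print(nm,np.median(pts[:,2]),r,"long axis dir",np.degrees(np.arctan2(-e[0],e[1])))
    if nm=="grip": ctr=np.array(r[0])/1000
W=plane(f,[(273,190),(348,191),(347,234),(271,231)],.018,st); print(W,W.mean(0))
```

```text
base 0.01782239600711255 ((463.6135559082031, 218.03863525390625), (69.81597900390625, 38.730552673339844), 72.92898559570312) long axis dir -17.071001
grip 0.051875506320760434 ((463.6731262207031, 218.0521240234375), (17.777063369750977, 30.412790298461914), 72.18932342529297) long axis dir -107.81064
[[0.4907 0.2445 0.018 ]
 [0.4725 0.18   0.018 ]
 [0.4341 0.1903 0.018 ]
 [0.455  0.2571 0.018 ]] [0.4631 0.218  0.018 ]
```

Run:
```python
from h import *; from cell import telemetry
go(telemetry.state(),[.4636,.2180,.014],[np.pi,0,np.radians(-17.2)])
```

```text
travel mm [ -1.3  -4.2 206.3] rot deg [ 0.07 -0.11  2.15]
```

apply_moves:
  targets:
    - {"hand":-1,"travel":[-1,-4,40],"rotation":[0,-0.1,2.2]}
    - {"hand":-1,"travel":[-1.2,-4.2,80],"rotation":[0,-0.1,2.2]}
    - {"hand":-1,"travel":[-1.2,-4.2,120],"rotation":[0,-0.1,2.2]}
    - {"hand":-1,"travel":[-1.2,-4.2,150],"rotation":[0,-0.1,2.2]}
    - {"hand":-1,"travel":[-1.2,-4.2,175],"rotation":[0,-0.1,2.2]}
    - {"hand":-1,"travel":[-1.2,-4.2,195],"rotation":[0,-0.1,2.2]}
    - {"hand":-1,"travel":[-1.2,-4.2,204],"rotation":[0,-0.1,2.2]}
    - {"hand":-1,"travel":[-1.2,-4.2,206],"rotation":[0,-0.1,2.2]}
    - {"hand":-1,"travel":[-1.2,-4.2,206],"rotation":[0,-0.1,2.2]}
    - {"hand":-1,"travel":[-1.2,-4.2,206],"rotation":[0,-0.1,2.2]}

```text
t: 10.9
ee_pos: [0.4646, 0.2188, 0.0156]
orientation: [-3.141, -0.002, -0.3]
contact_force: [0.3, 0.5, 0.2]
opening: 0.0852
grip_force: 0.0
```

apply_moves:
  targets:
    - {"hand":1,"travel":[0,0,0],"rotation":[0,0,0]}
    - {"hand":1,"travel":[0,0,0],"rotation":[0,0,0]}
    - {"hand":1,"travel":[0,0,0],"rotation":[0,0,0]}
    - {"hand":1,"travel":[0,0,0],"rotation":[0,0,0]}
    - {"hand":1,"travel":[0,0,0],"rotation":[0,0,0]}
    - {"hand":1,"travel":[0,0,0],"rotation":[0,0,0]}
    - {"hand":1,"travel":[0,0,0],"rotation":[0,0,0]}

```text
t: 11.6
ee_pos: [0.4636, 0.2188, 0.0146]
orientation: [3.141, -0.001, -0.3]
contact_force: [0.1, -0.2, 2.7]
opening: 0.017
grip_force: 59.1
```

apply_moves:
  targets:
    - {"hand":1,"travel":[0,0,-10],"rotation":[0,0,0]}
    - {"hand":1,"travel":[0,0,-30],"rotation":[0,0,0]}
    - {"hand":1,"travel":[0,0,-60],"rotation":[0,0,0]}
    - {"hand":1,"travel":[0,0,-95],"rotation":[0,0,0]}
    - {"hand":1,"travel":[0,0,-130],"rotation":[0,0,0]}
    - {"hand":1,"travel":[0,0,-165],"rotation":[0,0,0]}
    - {"hand":1,"travel":[0,0,-200],"rotation":[0,0,0]}
    - {"hand":1,"travel":[0,0,-230],"rotation":[0,0,0]}
    - {"hand":1,"travel":[0,0,-230],"rotation":[0,0,0]}
    - {"hand":1,"travel":[0,0,-230],"rotation":[0,0,0]}

```text
t: 12.6
ee_pos: [0.4632, 0.2189, 0.2444]
orientation: [3.141, -0.001, -0.3]
contact_force: [-0.1, 0.1, -1.6]
opening: 0.0171
grip_force: 58.8
```

Run:
```python
from h import *; from cell import telemetry; import pickle
bay,B=pickle.load(open("bay.pkl","rb")); rpy=(R.from_matrix(B)*R.from_euler('x',np.pi)).as_euler('xyz')
st=telemetry.state(); print(st["opening"],st["grip_force"]); p=bay+B@[-.033,.0005,.0146+.12]; print(p,rpy); go(st,p,rpy)
```

```text
0.017074448025470937 58.78658473491669
[ 0.54803933 -0.17556309  0.19397924] [3.14159265 0.43633231 0.03403392]
travel mm [197.6 351.8  50.7] rot deg [ -4.13 -24.79 -18.84]
```

apply_moves:
  targets:
    - {"hand":1,"travel":[15,25,0],"rotation":[-0.3,-2,-1.5]}
    - {"hand":1,"travel":[36,64,0],"rotation":[-0.7,-4.5,-3.4]}
    - {"hand":1,"travel":[57,101,0],"rotation":[-1.1,-7,-5.3]}
    - {"hand":1,"travel":[78,138,0],"rotation":[-1.6,-9.5,-7.2]}
    - {"hand":1,"travel":[99,176,0],"rotation":[-2,-12,-9.1]}
    - {"hand":1,"travel":[120,213,0],"rotation":[-2.4,-14.5,-11]}
    - {"hand":1,"travel":[141,251,0],"rotation":[-2.8,-17,-13]}
    - {"hand":1,"travel":[162,288,0],"rotation":[-3.2,-19.5,-14.8]}
    - {"hand":1,"travel":[182,325,10],"rotation":[-3.7,-22.2,-16.9]}
    - {"hand":1,"travel":[197.6,351.8,35],"rotation":[-4.13,-24.79,-18.84]}

```text
t: 13.6
ee_pos: [0.5487, -0.1783, 0.2091]
orientation: [3.141, 0.437, 0.034]
contact_force: [0.7, 0.4, -1.4]
opening: 0.0174
grip_force: 58.9
```

apply_moves:
  targets:
    - {"hand":1,"travel":[0,0,0],"rotation":[0,0,0]}
    - {"hand":1,"travel":[0,0,0],"rotation":[0,0,0]}
    - {"hand":1,"travel":[0,0,0],"rotation":[0,0,0]}
    - {"hand":1,"travel":[0,0,0],"rotation":[0,0,0]}

```text
t: 14.0
ee_pos: [0.5484, -0.1747, 0.2107]
orientation: [3.141, 0.435, 0.035]
contact_force: [-0.5, 0.4, -1.6]
opening: 0.0174
grip_force: 59.0
```

```bash
cat > c.py <<'E'
from h import *; from cell import telemetry, grab_frame; import pickle,sys
np.set_printoptions(precision=4,suppress=True)
bay,B=pickle.load(open("bay.pkl","rb")); rpy=(R.from_matrix(B)*R.from_euler('x',np.pi)).as_euler('xyz')
st=telemetry.state(); print(st["t"],st["opening"],st["grip_force"],"tcp in bay",(st["ee_pos"]-bay)@B,"F",st["contact_force"]@B); go(st,bay+B@[-.033,.0005,.0146],rpy)
if len(sys.argv)>1:
    f=grab_frame("wrist"); pickle.dump((st,f),open(sys.argv[1]+".pkl","wb")); cv2.imwrite(f"pics/{sys.argv[1]}.png",f["color"][...,::-1])
E
python3 c.py w5
```

```text
14.0 0.017437434011178105 58.9581423997879 tcp in bay [-0.0397  0.0014  0.1499] F [ 0.2228  0.4424 -1.6714]
travel mm [  6.6   0.7 135.3] rot deg [ 0.06 -0.06  0.04]
```

View pics/w5.png

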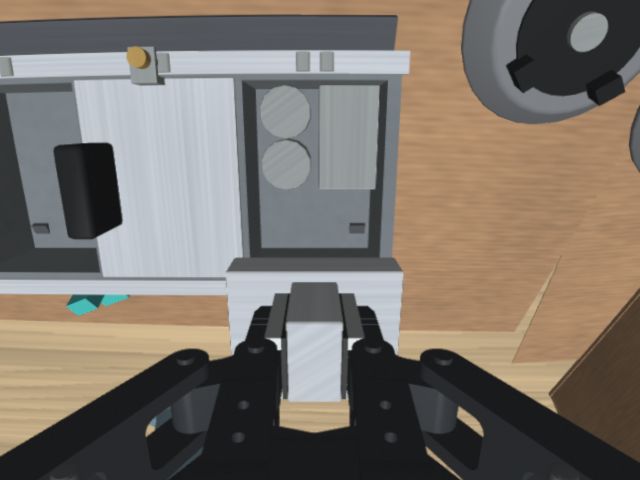

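The insert is held square to the bay, with its base's front edge at (228–402, 272) and the bay free below the pucks. I'll check how it sits in the tool before lowering.

Run:
```python
from h import *; import pickle
np.set_printoptions(precision=4,suppress=True)
bay,B=pickle.load(open("bay.pkl","rb")); st,f=pickle.load(open("w5.pkl","rb")); t=(st["ee_pos"]-bay)@B
for v in (262,266,270,274,280,290): print(v,[((depth(f,[(u,v)],st)-bay)@B-t)[0].round(4).tolist() for u in (232,238,260,375,392,398)])
print([(u,((depth(f,[(u,290)],st)-bay)@B-t)[0].round(4).tolist()) for u in (226,228,230,398,400,402,404)])
```

```text
262 [[0.0182, 0.0344, -0.008], [0.0184, 0.0318, -0.0074], [0.0181, 0.0227, -0.0083], [0.0186, -0.0252, -0.0068], [0.0186, -0.0323, -0.0067], [-0.0714, -0.0937, -0.2647]]
266 [[0.0187, 0.0332, -0.0018], [0.0187, 0.0307, -0.0019], [0.0182, 0.0221, -0.0032], [0.0184, -0.0246, -0.0026], [0.0184, -0.0315, -0.0025], [0.0188, -0.0337, -0.0015]]
270 [[0.0186, 0.0323, 0.0026], [0.0187, 0.0299, 0.0029], [0.0191, 0.0211, 0.0039], [0.0181, -0.024, 0.0014], [0.0183, -0.0306, 0.0019], [0.0184, -0.033, 0.0021]]
274 [[0.0171, 0.0323, 0.0029], [0.0171, 0.0299, 0.003], [0.017, 0.0213, 0.0027], [0.017, -0.0238, 0.0028], [0.0175, -0.0302, 0.0042], [0.017, -0.0329, 0.0029]]
280 [[0.015, 0.0322, 0.0042], [0.015, 0.0299, 0.0041], [0.0149, 0.0213, 0.0038], [0.0149, -0.0237, 0.004], [0.015, -0.0304, 0.0042], [0.0145, -0.033, 0.0031]]
290 [[0.0104, 0.0327, 0.0032], [0.0102, 0.0304, 0.0028], [0.0106, 0.0215, 0.0037], [0.0106, -0.024, 0.0038], [0.0102, -0.0309, 0.003], [0.0102, -0.0333, 0.0028]]
[(226, [-0.0277, 0.0564, -0.0853]), (228, [0.0105, 0.0342, 0.0036]), (230, [0.011, 0.0331, 0.0047]), (398, [0.0102, -0.0333, 0.0028]), (400, [0.0107, -0.0338, 0.004]), (402, [-0.1137, -0.1052, -0.2847]), (404, [-0.1137, -0.1076, -0.2847])]
```

apply_moves:
  targets:
    - {"hand":1,"travel":[6.6,0.7,20],"rotation":[0,0,0]}
    - {"hand":1,"travel":[6.6,0.7,45],"rotation":[0,0,0]}
    - {"hand":1,"travel":[6.6,0.7,65],"rotation":[0,0,0]}
    - {"hand":1,"travel":[6.6,0.7,80],"rotation":[0,0,0]}
    - {"hand":1,"travel":[6.6,0.7,92],"rotation":[0,0,0]}
    - {"hand":1,"travel":[6.6,0.7,104],"rotation":[0,0,0]}
    - {"hand":1,"travel":[6.6,0.7,114],"rotation":[0,0,0]}
    - {"hand":1,"travel":[6.6,0.7,122],"rotation":[0,0,0]}
    - {"hand":1,"travel":[6.6,0.7,128],"rotation":[0,0,0]}
    - {"hand":1,"travel":[6.6,0.7,128],"rotation":[0,0,0]}

```text
t: 15.05
ee_pos: [0.4996, -0.1777, 0.0903]
orientation: [-3.141, 0.438, 0.034]
contact_force: [0.2, 0.0, -1.0]
opening: 0.0174
grip_force: 59.1
```

```bash
python3 c.py
```

```text
15.05 0.017399522022548207 59.08569037914276 tcp in bay [-0.0332 -0.      0.0201] F [ 0.579   0.0253 -0.846 ]
travel mm [ 0.2 -0.5  5.5] rot deg [-0.03  0.09  0.  ]
```

apply_moves:
  targets:
    - {"hand":1,"travel":[0,-0.5,2],"rotation":[0,0,0]}
    - {"hand":1,"travel":[0,-0.5,3],"rotation":[0,0,0]}
    - {"hand":1,"travel":[0,-0.5,4],"rotation":[0,0,0]}
    - {"hand":1,"travel":[0,-0.5,4.8],"rotation":[0,0,0]}
    - {"hand":1,"travel":[0,-0.5,4.8],"rotation":[0,0,0]}
    - {"hand":1,"travel":[0,-0.5,4.8],"rotation":[0,0,0]}

```text
t: 15.65
ee_pos: [0.4988, -0.1776, 0.0875]
orientation: [3.141, 0.435, 0.034]
contact_force: [1.9, 1.5, 4.2]
opening: 0.0174
grip_force: 59.9
```

```bash
python3 c.py
```

```text
15.65 0.01742125786362975 59.865930676460266 tcp in bay [-0.0327  0.0001  0.0173] F [0.0385 1.3856 4.6078]
travel mm [-0.3 -0.4  2.7] rot deg [ 0.04 -0.06 -0.02]
```

apply_moves:
  targets:
    - {"hand":1,"travel":[0,0,1],"rotation":[0,0,0]}
    - {"hand":1,"travel":[0,0,1],"rotation":[0,0,0]}
    - {"hand":1,"travel":[0,0,1],"rotation":[0,0,0]}

```text
t: 15.95
ee_pos: [0.4988, -0.1777, 0.0873]
orientation: [3.14, 0.435, 0.033]
contact_force: [2.0, 3.1, 7.6]
opening: 0.0176
grip_force: 60.5
```

```bash
python3 c.py
```

```text
15.95 0.0175964460294994 60.54904282093048 tcp in bay [-0.0326  0.0001  0.017 ] F [-1.3018  3.0662  7.7622]
travel mm [-0.4 -0.4  2.4] rot deg [ 0.05 -0.09 -0.03]
```

It's resting on the floor. I'll release with a partial opening and withdraw square to the bay.

apply_moves:
  targets:
    - {"hand":0.2,"travel":[0,0,0],"rotation":[0,0,0]}
    - {"hand":0.2,"travel":[0,0,0],"rotation":[0,0,0]}
    - {"hand":0.2,"travel":[0,0,0],"rotation":[0,0,0]}
    - {"hand":0.2,"travel":[0,0,0],"rotation":[0,0,0]}
    - {"hand":0.2,"travel":[0,0,-10],"rotation":[0,0,0]}
    - {"hand":0.2,"travel":[0,0,-25],"rotation":[0,0,0]}
    - {"hand":0.2,"travel":[0,0,-50],"rotation":[0,0,0]}
    - {"hand":0.2,"travel":[0,0,-85],"rotation":[0,0,0]}
    - {"hand":0.2,"travel":[20,0,-125],"rotation":[0,0,0]}
    - {"hand":0.2,"travel":[30,0,-140],"rotation":[0,0,0]}

```text
t: 16.95
ee_pos: [0.5875, -0.1755, 0.2049]
orientation: [3.137, 0.43, 0.033]
contact_force: [-0.3, -0.6, 0.1]
opening: 0.034
grip_force: 0.0
```

apply_moves:
  targets:
    - {"hand":0.2,"travel":[0,0,0],"rotation":[0,0,0]}
    - {"hand":0.2,"travel":[0,0,0],"rotation":[0,0,0]}
    - {"hand":0.2,"travel":[0,0,0],"rotation":[0,0,0]}

```text
t: 17.25
ee_pos: [0.5827, -0.1744, 0.1988]
orientation: [-3.141, 0.439, 0.034]
contact_force: [-0.0, -0.1, -0.6]
opening: 0.0338
grip_force: 0.0
```

```bash
python3 c.py w6
python3 - <<'E'
from h import *; import pickle
np.set_printoptions(precision=4,suppress=True)
bay,B=pickle.load(open("bay.pkl","rb")); st,f=pickle.load(open("w6.pkl","rb"))
g=np.array([(u,v) for v in range(0,480,2) for u in range(0,640,2)]); g=g[f["z_map"][g[:,1],g[:,0]]>0]
Q=(depth(f,g,st)-bay)@B; k=(abs(Q[:,1])<.041)&(Q[:,0]>-.058)&(Q[:,0]<-.01)
for lo,hi in ((.014,.024),(.046,.06)):
    q=Q[k&(Q[:,2]>lo)&(Q[:,2]<hi)]
    if len(q): print(len(q),np.percentile(q,[2,50,98],axis=0))
    c=np.c_[q[:,:2],np.ones(len(q))]; print("slopes",np.linalg.lstsq(c,q[:,2],rcond=None)[0])
E
```

```text
17.25 0.033797915150863944 0.0 tcp in bay [-0.0036  0.0005  0.1536] F [ 0.2337 -0.1069 -0.5351]
travel mm [-29.    0.1 139.1] rot deg [-0.05  0.17 -0.  ]
866 [[-0.047  -0.0405  0.0161]
 [-0.0282 -0.0008  0.0199]
 [-0.0112  0.0338  0.0231]]
slopes [-0.1182  0.0015  0.0166]
329 [[-0.0389 -0.0408  0.0482]
 [-0.0248 -0.002   0.0537]
 [-0.0107  0.0088  0.0561]]
slopes [-0.1013  0.0381  0.0511]
```

View pics/w6.png

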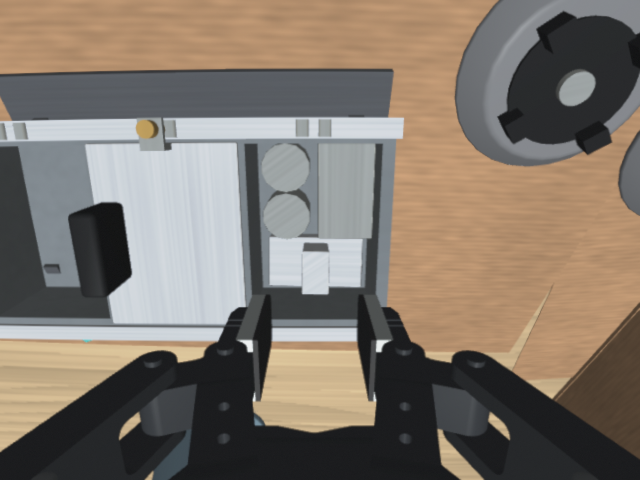

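The insert sits in the gap at (315,262), the packed pieces haven't moved, and the fingers are clear. I'll check its tilt on clean base-top pixels only.

Run:
```python
from h import *; import pickle
np.set_printoptions(precision=4,suppress=True)
bay,B=pickle.load(open("bay.pkl","rb")); st,f=pickle.load(open("w6.pkl","rb"))
g=np.array([(u,v) for v in range(243,282,2) for u in list(range(275,297,2))+list(range(334,358,2))])
Q=(depth(f,g,st)-bay)@B; k=abs(Q[:,2]-np.median(Q[:,2]))<.005; q=Q[k]
print(k.sum(),len(k),np.linalg.lstsq(np.c_[q[:,:2],np.ones(len(q))],q[:,2],rcond=None)[0],q.mean(0))
for u in (285,345): print(u,[(v,((depth(f,[(u,v)],st)-bay)@B)[0].round(4).tolist()) for v in range(234,294,5)])
print([(v,((depth(f,[(315,v)],st)-bay)@B)[0].round(4).tolist()) for v in range(242,296,5)])
```

```text
458 460 [-0.1216  0.0026  0.0165] [-0.0298 -0.0011  0.0201]
285 [(234, [-0.0039, 0.021, 0.0343]), (239, [-0.0122, 0.0224, 0.0179]), (244, [-0.0163, 0.0225, 0.0175]), (249, [-0.0199, 0.0225, 0.0185]), (254, [-0.0237, 0.0225, 0.0189]), (259, [-0.0276, 0.0226, 0.0193]), (264, [-0.0312, 0.0226, 0.0205]), (269, [-0.0353, 0.0227, 0.0201]), (274, [-0.0392, 0.0228, 0.0207]), (279, [-0.0431, 0.0228, 0.0211]), (284, [-0.0469, 0.0229, 0.0218]), (289, [-0.0585, 0.0243, 0.0045])]
345 [(234, [-0.004, -0.0212, 0.0338]), (239, [-0.0119, -0.0225, 0.0191]), (244, [-0.0159, -0.0226, 0.0188]), (249, [-0.0198, -0.0226, 0.0191]), (254, [-0.0238, -0.0227, 0.0189]), (259, [-0.0275, -0.0228, 0.0196]), (264, [-0.0313, -0.0228, 0.0202]), (269, [-0.035, -0.0228, 0.0212]), (274, [-0.039, -0.0229, 0.0212]), (279, [-0.0431, -0.023, 0.0213]), (284, [-0.0467, -0.023, 0.0224]), (289, [-0.0587, -0.0246, 0.0043])]
[(242, [-0.0147, -0.0001, 0.0174]), (247, [-0.0118, -0.0001, 0.0395]), (252, [-0.0114, -0.0, 0.0521]), (257, [-0.0148, -0.0, 0.0525]), (262, [-0.0182, -0.0, 0.0528]), (267, [-0.0214, -0.0, 0.0535]), (272, [-0.025, -0.0, 0.0536]), (277, [-0.0286, -0.0, 0.0535]), (282, [-0.0321, -0.0, 0.0539]), (287, [-0.0353, -0.0, 0.0549]), (292, [-0.0384, -0.0, 0.0562])]
```

The tilt is real, about 0.12 rad with the uphill edge raised. I suspect the small dark feature on the bay floor at w3 (368,257), so I'll measure it in w3 along with the insert's edges now.

Run:
```python
from h import *; import pickle
np.set_printoptions(precision=4,suppress=True,linewidth=200)
bay,B=pickle.load(open("bay.pkl","rb")); st,f=pickle.load(open("w3.pkl","rb"))
q=lambda uv:((depth(f,uv,st)-bay)@B)
for v in range(246,274,2): print(v,[round(1000*float(z),1) for z in q([(u,v) for u in range(352,380,2)])[:,2]], f["color"][v,368].tolist())
print("stud corners",q([(362,253),(374,253),(362,262),(374,262)]))
st,f=pickle.load(open("w6.pkl","rb"))
print("row",[(u,q([(u,262)])[0].round(4).tolist()) for u in list(range(266,276,2))+list(range(356,378,2))])
```

```text
246 [0.1, -0.1, -2.1, -0.2, 1.4, -0.2, 0.1, -0.5, -0.2, 1.1, -0.4, 2.0, -0.4, 3.5] [125, 134, 140]
248 [-1.5, -0.2, 0.2, 0.5, 1.5, 0.9, -0.3, 0.2, -0.3, 0.7, -1.7, -0.7, 1.0, 3.3] [125, 134, 139]
250 [0.1, -0.3, 0.1, -0.1, -0.8, 1.0, 1.4, 0.5, -0.0, -0.5, 0.6, 0.3, -0.1, 3.7] [125, 133, 139]
252 [-0.9, 0.2, 0.2, 0.8, 0.2, 1.2, -0.4, -0.1, 0.9, -0.2, 0.9, 0.4, 0.1, 6.4] [122, 130, 136]
254 [0.4, -0.8, 0.9, -0.8, 1.2, 1.0, 1.1, 2.0, 3.1, 1.5, 0.7, 0.3, 0.6, 6.2] [58, 60, 61]
256 [0.2, -0.3, 0.6, -0.5, -0.7, 1.7, 3.8, 3.1, 3.9, 2.8, 3.2, 2.8, 0.2, 6.8] [82, 85, 90]
258 [0.1, -0.9, -0.9, -2.0, -0.2, 1.7, 2.7, 1.5, 1.8, 1.9, 2.3, -0.8, 0.6, 7.8] [86, 89, 95]
260 [-0.4, -0.4, 0.6, -0.7, -0.2, 1.4, 1.3, 1.2, 1.2, 1.5, 0.8, -0.1, -0.1, 8.6] [86, 89, 94]
262 [0.1, -0.1, -0.2, 0.6, 0.2, 0.2, -0.3, 1.2, -0.4, 0.1, 0.6, 0.5, 0.2, 9.4] [112, 119, 125]
264 [-0.6, 0.3, -1.5, -0.2, -0.4, 0.7, -0.7, 0.1, 0.6, -0.7, 0.0, -1.0, 0.5, 9.1] [126, 134, 140]
266 [0.1, 0.1, 0.3, -1.8, -0.1, 340.2, 1.1, 1.3, 0.7, -0.6, -0.3, -1.0, 1.5, 8.3] [124, 133, 139]
268 [-0.5, -0.0, 0.5, 0.2, 0.2, 1.0, -0.7, 1.0, 0.3, 
[... 221 characters left out ...]
10.7] [125, 134, 140]
stud corners [[-0.0382 -0.0268  0.0009]
 [-0.038  -0.0376  0.0014]
 [-0.0471 -0.0272  0.0002]
 [-0.047  -0.0382  0.0005]]
row [(266, [-0.0362, 0.0394, 0.0017]), (268, [-0.0371, 0.0381, -0.001]), (270, [-0.0297, 0.0339, 0.0201]), (272, [-0.0298, 0.0325, 0.0198]), (274, [-0.0295, 0.0309, 0.0206]), (356, [-0.0291, -0.0309, 0.0219]), (358, [-0.0297, -0.0326, 0.0204]), (360, [-0.0301, -0.0343, 0.019]), (362, [0.0694, 0.0005, 0.3005]), (364, [-0.0368, -0.0398, 0.0001]), (366, [-0.0342, -0.0404, 0.0075]), (368, [-0.0304, -0.0405, 0.0182]), (370, [-0.0267, -0.0404, 0.0289]), (372, [-0.0237, -0.0406, 0.0372]), (374, [-0.0203, -0.0404, 0.0469]), (376, [-0.0175, -0.0405, 0.0547])]
```

The floor has a solid wedge about 3.5 mm high at bay x −38…−47, y −27…−38 mm, and the insert's rear-right edge is resting on it. I'll regrip along the insert's own tilt, lift, square up, and set it left (y≈+7 mm) and slightly down-slope to clear the wedge.

Run:
```python
from h import *; from cell import telemetry; import pickle
bay,B=pickle.load(open("bay.pkl","rb")); st=telemetry.state()
I=R.from_matrix(B)*R.from_euler('y',.12); o=bay+B@[-.0319,0,.0021]; T=I*R.from_euler('x',np.pi); rpy=T.as_euler('xyz'); print(rpy)
for h in (.075,.0165): go(st,o+I.apply([0,0,h]),rpy)
```

```text
[3.14159265 0.55633231 0.03403392]
travel mm [-19.1   0.5  77.1] rot deg [-0.06 -6.7  -0.  ]
travel mm [-25.9   0.6 135.2] rot deg [-0.06 -6.7  -0.  ]
```

apply_moves:
  targets:
    - {"hand":0.2,"travel":[-10,0.3,30],"rotation":[0,-3,0]}
    - {"hand":0.2,"travel":[-19,0.5,60],"rotation":[0,-6.7,0]}
    - {"hand":0.2,"travel":[-19.1,0.5,77],"rotation":[0,-6.7,0]}
    - {"hand":0.2,"travel":[-19.1,0.5,77],"rotation":[0,-6.7,0]}
    - {"hand":0.2,"travel":[-21,0.5,95],"rotation":[0,-6.7,0]}
    - {"hand":0.2,"travel":[-23,0.5,112],"rotation":[0,-6.7,0]}
    - {"hand":0.2,"travel":[-25,0.5,126],"rotation":[0,-6.7,0]}
    - {"hand":0.2,"travel":[-26,0.5,135],"rotation":[0,-6.7,0]}
    - {"hand":0.2,"travel":[-26,0.5,135],"rotation":[0,-6.7,0]}
    - {"hand":0.2,"travel":[-26,0.5,135],"rotation":[0,-6.7,0]}

```text
t: 18.3
ee_pos: [0.504, -0.178, 0.0892]
orientation: [3.141, 0.552, 0.034]
contact_force: [0.3, 0.3, -0.3]
opening: 0.0343
grip_force: 0.0
```

apply_moves:
  targets:
    - {"hand":1,"travel":[0,0,0],"rotation":[0,0,0]}
    - {"hand":1,"travel":[0,0,0],"rotation":[0,0,0]}
    - {"hand":1,"travel":[0,0,0],"rotation":[0,0,0]}
    - {"hand":1,"travel":[0,0,0],"rotation":[0,0,0]}
    - {"hand":1,"travel":[0,0,0],"rotation":[0,0,0]}
    - {"hand":1,"travel":[0,0,-4],"rotation":[0,0,0]}
    - {"hand":1,"travel":[0,0,-9],"rotation":[0,0,0]}
    - {"hand":1,"travel":[0,0,-15],"rotation":[0,0,0]}
    - {"hand":1,"travel":[0,0,-15],"rotation":[0,0,0]}
    - {"hand":1,"travel":[0,0,-15],"rotation":[0,0,0]}

```text
t: 19.3
ee_pos: [0.5113, -0.1775, 0.1013]
orientation: [3.142, 0.554, 0.034]
contact_force: [-0.9, -0.4, -1.6]
opening: 0.017
grip_force: 59.9
```

```bash
python3 c.py
python3 - <<'E'
from h import *; from cell import telemetry; import pickle
bay,B=pickle.load(open("bay.pkl","rb")); st=telemetry.state()
rpy=(R.from_matrix(B)*R.from_euler('x',np.pi)).as_euler('xyz')
for h in (.016,.0): go(st,bay+B@[-.0288,.007,.0165+h],rpy)
E
```

```text
19.3 0.01700959050850585 59.86831068992615 tcp in bay [-0.0271 -0.0002  0.035 ] F [-0.1901 -0.3848 -1.8109]
travel mm [-3.4 -0.7 21. ] rot deg [ 0.    6.72 -0.  ]
travel mm [-1.3 -7.2  2.7] rot deg [ 0.    6.72 -0.  ]
travel mm [ 0.5 -7.2 18.6] rot deg [ 0.    6.72 -0.  ]
```

apply_moves:
  targets:
    - {"hand":1,"travel":[-1,-2,-2],"rotation":[0,2,0]}
    - {"hand":1,"travel":[-1.3,-5,-1],"rotation":[0,4.5,0]}
    - {"hand":1,"travel":[-1.3,-7.2,2.7],"rotation":[0,6.7,0]}
    - {"hand":1,"travel":[-0.5,-7.2,7],"rotation":[0,6.7,0]}
    - {"hand":1,"travel":[0,-7.2,11],"rotation":[0,6.7,0]}
    - {"hand":1,"travel":[0.2,-7.2,13],"rotation":[0,6.7,0]}
    - {"hand":1,"travel":[0.3,-7.2,14.5],"rotation":[0,6.7,0]}
    - {"hand":1,"travel":[0.3,-7.2,14.5],"rotation":[0,6.7,0]}

```text
t: 20.1
ee_pos: [0.5043, -0.1707, 0.0897]
orientation: [3.141, 0.436, 0.034]
contact_force: [0.8, 2.1, 4.4]
opening: 0.017
grip_force: 60.6
```

```bash
python3 c.py
```

```text
20.1 0.0170488028773563 60.556259751319885 tcp in bay [-0.0284  0.0069  0.0217] F [-1.0859  2.1222  4.316 ]
travel mm [-4.6  6.4  7.1] rot deg [ 0.01 -0.   -0.02]
```

apply_moves:
  targets:
    - {"hand":1,"travel":[0,0,-4],"rotation":[0,0,0]}
    - {"hand":1,"travel":[0,-1.2,-4],"rotation":[0,0,0]}
    - {"hand":1,"travel":[0,-1.2,-2],"rotation":[0,0,0]}
    - {"hand":1,"travel":[0,-1.2,0],"rotation":[0,0,0]}
    - {"hand":1,"travel":[0,-1.2,1],"rotation":[0,0,0]}
    - {"hand":1,"travel":[0,-1.2,2],"rotation":[0,0,0]}
    - {"hand":1,"travel":[0,-1.2,2],"rotation":[0,0,0]}

```text
t: 20.8
ee_pos: [0.504, -0.1697, 0.0878]
orientation: [3.141, 0.434, 0.034]
contact_force: [5.2, -1.5, 2.2]
opening: 0.0169
grip_force: 60.5
```

```bash
python3 c.py; python3 -c "
from cell import telemetry;print(telemetry.state()['moment'])"
```

```text
20.8 0.01689235216149787 60.46632170677185 tcp in bay [-0.0279  0.0079  0.0198] F [ 3.7222 -1.6839  4.1581]
travel mm [-5.1  7.4  5.2] rot deg [ 0.02 -0.14 -0.02]
[ 0.42807735 -0.8416996   0.11787904]
```

apply_moves:
  targets:
    - {"hand":1,"travel":[0,0,1],"rotation":[0,0,0]}
    - {"hand":1,"travel":[0,0,2],"rotation":[0,0,0]}
    - {"hand":1,"travel":[0,0,2],"rotation":[0,0,0]}

```text
t: 21.1
ee_pos: [0.504, -0.1697, 0.0877]
orientation: [3.141, 0.433, 0.034]
contact_force: [5.8, 0.5, 10.0]
opening: 0.017
grip_force: 61.5
```

```bash
python3 c.py w7
python3 - <<'E'
from h import *; import pickle
np.set_printoptions(precision=4,suppress=True)
bay,B=pickle.load(open("bay.pkl","rb")); st,f=pickle.load(open("w7.pkl","rb"))
g=np.array([(u,v) for v in range(200,420,2) for u in range(200,440,2)]); Q=(depth(f,g,st)-bay)@B
k=(Q[:,0]>-.024)&(Q[:,0]<-.010)&(Q[:,1]<.041)&(Q[:,1]>-.026)&(Q[:,2]<.026)&(Q[:,2]>.012); q=Q[k]
print(len(q),q.mean(0) if len(q) else 0); print(np.linalg.lstsq(np.c_[q[:,:2],np.ones(len(q))],q[:,2],rcond=None)[0],np.percentile(q,[5,95],axis=0))
E
```

```text
21.1 0.016981983435066406 61.49063587188721 tcp in bay [-0.0278  0.0079  0.0197] F [ 0.9889  0.3284 11.527 ]
travel mm [-5.2  7.4  5.1] rot deg [ 0.05 -0.21 -0.03]
893 [-0.0167  0.0089  0.0185]
[0.0762 0.0018 0.0197] [[-0.0231 -0.0231  0.0172]
 [-0.0112  0.0386  0.0217]]
```

The base top is now at about 18.5 mm, so the underside is on the floor. I'll release and withdraw.

apply_moves:
  targets:
    - {"hand":0.35,"travel":[0,0,-0.5],"rotation":[0,0,0]}
    - {"hand":0.35,"travel":[0,0,-0.5],"rotation":[0,0,0]}
    - {"hand":0.35,"travel":[0,0,-0.5],"rotation":[0,0,0]}
    - {"hand":0.35,"travel":[0,0,-0.5],"rotation":[0,0,0]}
    - {"hand":0.35,"travel":[0,0,-10],"rotation":[0,0,0]}
    - {"hand":0.35,"travel":[0,0,-25],"rotation":[0,0,0]}
    - {"hand":0.35,"travel":[0,0,-50],"rotation":[0,0,0]}
    - {"hand":0.35,"travel":[0,0,-85],"rotation":[0,0,0]}
    - {"hand":0.35,"travel":[20,0,-120],"rotation":[0,0,0]}
    - {"hand":0.35,"travel":[30,0,-140],"rotation":[0,0,0]}

```text
t: 22.15
ee_pos: [0.5914, -0.1669, 0.2038]
orientation: [3.139, 0.431, 0.033]
contact_force: [0.5, 0.5, 0.8]
opening: 0.0277
grip_force: 0.0
```

apply_moves:
  targets:
    - {"hand":0.35,"travel":[0,0,0],"rotation":[0,0,0]}
    - {"hand":0.35,"travel":[0,0,0],"rotation":[0,0,0]}
    - {"hand":0.35,"travel":[0,0,0],"rotation":[0,0,0]}

```text
t: 22.45
ee_pos: [0.5871, -0.1662, 0.1984]
orientation: [-3.141, 0.439, 0.034]
contact_force: [-0.8, 1.4, -0.5]
opening: 0.0277
grip_force: 0.0
```

```bash
python3 c.py w8
```

```text
22.45 0.027670244245136304 0.0 tcp in bay [0.0008 0.0085 0.1553] F [-0.4427  1.4568 -0.711 ]
travel mm [-33.5   8.1 140.7] rot deg [-0.05  0.15  0.01]
```

View pics/w8.png

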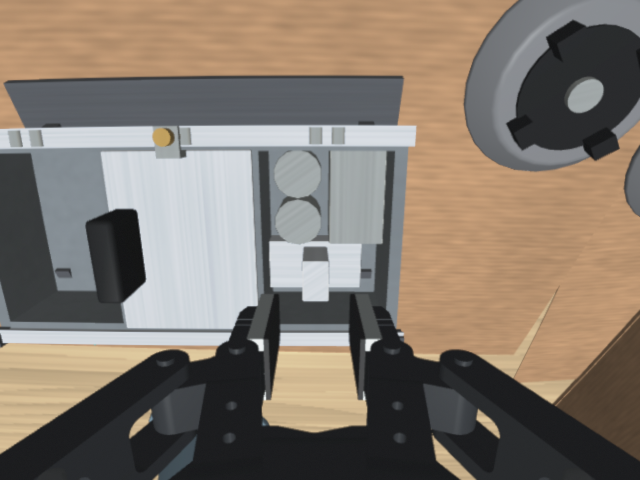

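Run:
```python
from h import *; import pickle
np.set_printoptions(precision=4,suppress=True)
bay,B=pickle.load(open("bay.pkl","rb")); st,f=pickle.load(open("w8.pkl","rb"))
g=np.array([(u,v) for v in range(130,400,2) for u in range(200,440,2)]); Q=(depth(f,g,st)-bay)@B
k=(Q[:,0]>-.046)&(Q[:,0]<-.012)&(Q[:,1]<.0425)&(Q[:,1]>-.039)&(abs(Q[:,1]-.008)>.012)&(Q[:,2]<.0235)&(Q[:,2]>.012); q=Q[k]
print(len(q),q.mean(0),np.linalg.lstsq(np.c_[q[:,:2],np.ones(len(q))],q[:,2],rcond=None)[0]); print(np.percentile(q,[1,99],axis=0))
k=(Q[:,0]>-.055)&(Q[:,0]<-.0)&(Q[:,1]<.03)&(Q[:,1]>-.015)&(Q[:,2]<.058)&(Q[:,2]>.048); print("grip",np.percentile(Q[k],[3,50,97],axis=0))
k=(Q[:,0]>-.0)&(Q[:,0]<.058)&(abs(Q[:,1])<.041)&(Q[:,2]<.045)&(Q[:,2]>.028); print("packed",np.percentile(Q[k],[3,50,97],axis=0))
```

```text
598 [-0.0282  0.0081  0.0181] [0.0052 0.0065 0.0182]
[[-0.045  -0.0261  0.0167]
 [-0.0122  0.0421  0.0198]]
grip [[-0.0424 -0.0009  0.0506]
 [-0.0275  0.0073  0.052 ]
 [-0.0138  0.0155  0.0532]]
packed [[ 0.0016 -0.0406  0.0325]
 [ 0.0312 -0.0089  0.034 ]
 [ 0.0556  0.0319  0.0358]]
```

The insert now lies flat at bay (−28, +8) mm with a tilt under 0.01 rad, just left of the wedge at (366,273). The shutter is at mid-stop, the packed pieces are in place and the gripper is clear.

```bash
python3 -c "
from cell import order;print(order.job_done())"
```

```text
the job is handed in; nothing more can be done
None
```

I handed the job in at about 22.5 s. The shutter is in its middle stop and the short insert lies flat and released in the bay's upper gap. I set it about 8 mm left of centre because, on the first try, it rested tilted on a small raised wedge on the bay floor. The packed pieces are still in the lower end of the bay, and I did not touch the other loose things.

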